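# Roll the bearing sleeve up the gauging ramp to its stop

### The arm

A 7-joint arm with a two-finger parallel gripper is mounted at the origin on the work surface. World frame = base frame: x ahead of the robot, y to its left, z up, the work surface at z = 0. Lengths are in m, angles in rad, forces in N, time in s.
With the tool pointing down it reaches from about 0.425 to 0.875 m from the base axis. Payload 4.7 kg.
Tool frame: the origin (TCP) lies at the very end of the fingers, on their centre line; the grasp point (between the pads) lies 19 mm behind it (manip.hold_point_z is the distance from the TCP to the grasp point, in m); z points along the fingers, x is the direction in which the jaws open and shut, and the axes are right-handed (so a half turn about z gives the same grasp; the last joint's range is limited). The gripper opens to 85 mm and grips with 20 to 120 N. Pads are 22 mm wide; open, the fingers measure 114 mm over their backs; the gripper's body (76 mm by 85 mm) begins 54 mm behind the grasp point. The pads swing forward as they close: fully open they stand 13 mm farther back than shut.
Start: joints at [1.19, 0.321, -0.07, 1.45, 0.023, 1.371, -0.057], TCP at [0.25, -0.6, 0.231] pointing down, gripper open.
Joint ranges: [-2.86, 2.86], [-0.3, 2.09], [-1.38, 1.24], [0.06, 2.45], [-1.56, 4.7], [0.09, 2.05], [-2.69, 2.69]. Speed limits (rad/s): [2.57, 2.57, 3.14, 3.14, 3.14, 3.14, 3.14].

### API

Orientations are given as a rotation vector (axis times angle).
In Python, from rig import manip, camera gives the robot as it stands.
- The arm moves only by the tool carry_out, never from a script. Its argument "moves" is a list of rows, each an object with "linear": the shift along the tool's x, y, z in cm, a list of three; "twist": the turn about the tool's z in degrees; "grip": the finger opening in cm, from 0 to 8.54. In form: [{"linear": [x, y, z], "twist": twist, "grip": grip}, ...]. A call has 1 to 20 rows; each row shifts and turns the commanded pose from where the row before left it, along the tool's axes as they then stand; what a row does not reach is not made up. A row lasts 1/12 s, in which the tool goes at most 41.7 mm and 7.16 degrees, less where a joint would pass 70% of its speed; a pose out of reach is approached as far as the arm can. A call is refused whole if a number of a shift passes 4.17 or a number of a turn 7.16, either way. A call with a gripper value outside its range is refused whole. The fingers move at their own pace and stop on an object; "newtons" is the grip in N (left out, the last holds). Time passes only in rows, so rows that do not move let the fingers close. It gives the time, the measured TCP pose, the force and the opening at its end, in the units of the state.
- manip.observe(): the state, without advancing time (a new reading comes with each control period).
- camera(name): name is "scene" or "top" or "wrist"; returns a dict with "image" (420x560x3 uint8, red, green, blue), "camera_matrix" (3x3 intrinsics, pixels), "rvec" (rotation vector, rad) and "tvec" (3), from world to camera coordinates, as OpenCV has them. Camera axes: x right, y down, z forward; pixel columns grow to the right and rows downward; lengths in m; the calibration is good to about 2 mm. A picture is of the moment at which its call begins. There is no depth.
- manip.hand_in(): hands the job in, once; it reports no verdict.
The state is a dict: "time_s": time; "joint_pos": joint angles; "qd": joint speeds; "joint_torque": joint torques, N m; "position": TCP position; "tcp_rot": TCP orientation; "ft_force": force on the tool from outside, world axes, zero at the start; "moment": the same for the moment, N m; "width": opening from 0.0 (shut) to 1.0 (fully open).
Only numpy, scipy, OpenCV 4.12 (cv2) and the standard library are available. Lean on these libraries where they do the work, as an engineer would, in place of code of your own. Each camera call takes 0.05 s, during which the arm holds its last target. There are 200 camera calls.

### The job

A steel bearing sleeve lies across the flat foot of the blue gauging ramp. Push it from behind with the fingertips so that it rolls slowly up the slope, without running away or rolling back, until it bears squarely against the red stop, and finish there with the fingers still holding it against the stop (the program ends while holding; let go and it rolls down). Only push it: do not take it between the fingers or lift it, and leave the other things on the bench where they are.

Things in the scene. Friction and masses are not known exactly. Their poses are not given: they have to be found in the camera images.
- sleeve: the loose steel bearing sleeve (brass band round its middle): a hollow cylinder 56 mm in diameter, 80 mm long, 0.5 to 0.95 kg, which rolls freely; ground smooth and lightly oiled (friction about 0.35), so it takes only a few newtons to push up the slope. Origin: its centre (on its axis, half-way along). Its y axis is its own axis; at the start it lies within 0.12 rad of the ramp's y axis on the ramp's flat foot. x and z turn as it rolls.
- ramp: the fixed blue gauging ramp, 330 mm long (its x axis, uphill is +x, level) and 124 mm wide (y). Origin: centre of its underside, on the bench; z up. Flat foot, top 12 mm above the bench, from x = -158 to -60 mm; at x = -60 mm the slope begins and climbs at 0.14 rad (8 degrees) to x = +160 mm. A yellow kerb closes the foot at x = -164 to -158 mm, 24 mm above the bench. Side rails, 98 mm apart inside, stand 12 mm above the foot and the slope.
- stop_face (a point): the point in the middle of the flat downhill face of the red stop on the slope, 28 mm above the slope's surface (the height of the sleeve's axis): the sleeve is home when its axis is 28 mm downhill of this point. Axes: x up along the slope, y across the ramp, z square to the slope. The stop is clamped at a place that differs from start to start and does not move when pushed; it is 70 mm wide, 28 mm thick and rises 38 mm above the slope, with a black clamp knob to 50 mm.
- bush: loose upright brass bush, 48 mm across, 55 mm tall, standing beside the ramp on its left (ramp's +y side); leave it alone. Origin: centre of its underside.
- collar: loose steel shaft collar, 44 mm across, 20 mm tall, lying beside the ramp on its right (ramp's -y side); leave it alone. Origin: centre of its underside.
- holder: loose black lathe tool holder block, about 105 x 45 x 65 mm tall, away from the ramp; leave it alone. Origin: centre of the block's underside.
- oiler: loose yellow oil bottle with red cap, 56 mm across, 130 mm tall, away from the ramp; leave it alone. Origin: centre of its underside.
- chuck_key: loose T-shaped steel chuck key lying on the bench, about 130 x 110 x 18 mm, away from the ramp; leave it alone. Origin: middle of its thick shank, on the underside.
- brush: loose bench brush lying flat, wooden handle, about 200 mm long, away from the ramp; leave it alone. Origin: about the middle of its length, on the underside.
Not all that is in view belongs to the job. Of the things like the sleeve, leave any that is orange; of the rest the larger one is meant.

How it is judged:
On the way:
1. the sleeve is on the slope (x of sleeve in the frame of ramp above -0.03 m), for 0.1 s.
At the end, for the whole second after the job is handed in: The sleeve lies on the slope against the red stop (its axis within 4 mm of home, square to the ramp within 0.1 rad), at rest, with the fingers still pressing on it (more than 0.3 N) (x of sleeve in the frame of stop_face between -0.032 and -0.02 m and z of sleeve in the frame of stop_face below 0.006 m and angle between the y axis of sleeve and the y axis of ramp, either way round below 0.1 rad and linear speed of sleeve below 0.02 m/s and contact force between the fingers and sleeve above 0.3 N); the arm keeps its last pose, push and grip.
It fails at once if the sleeve ran away or rolled back (faster than 0.3 m/s) (linear speed of sleeve above 0.3 m/s).
It fails at once if the sleeve was lifted (its centre more than 22 mm higher off the slope than when it lies on it) (z of sleeve in the frame of stop_face above 0.022 m).
It fails at once if the sleeve was taken between the fingers (the grasp point came inside it) (distance between the grasp point and sleeve below 0.025 m).
It fails at once if another thing on the bench was disturbed (moved more than 25 mm) (distance of any of bush, collar, holder, oiler, chuck_key, brush from where it was at the start of the episode above 0.025 m).
It also fails if it takes over 32 s, if anything falls off the work surface, if the arm or the gripper's body presses on something with over 40 N, if the wrist force passes 120 N, or if a joint passes its speed limit or range.

## Working session

There is one attempt and no reset: what is moved stays moved. The work goes in short steps, Python scripts to look and compute and a tool call to move; the robot and the scene stay as the last step left them, time stands still between calls to the robot, and variables do not carry over. Pictures are saved under pics/ and viewed, about 8 in all and at most 12, crops included, and the job is handed in when it is done.

Besides the shell and the picture viewer there is one more tool, called after "Emit:" by a JSON object that holds its "op" and its "data". carry_out: Moves the arm, as the interface text tells. Its arguments: {"type":"object","properties":{"moves":{"type":"array"},"newtons":{"type":"number"}},"required":["moves"]}

```bash
mkdir -p pics; ls; python3 - <<'E'
from rig import manip,camera
import cv2,pickle
s=manip.observe();print({k:s[k] for k in ('time_s','position','tcp_rot','ft_force','width')},manip.hold_point_z)
d={n:camera(n) for n in('scene','top')}
pickle.dump(d,open('c0.pkl','wb'))
for n in d: cv2.imwrite(f'pics/{n}0.png',d[n]['image'][:,:,::-1]);print(n,d[n]['tvec'],d[n]['rvec'],d[n]['camera_matrix'])
E
```

```text
pics
{'time_s': 0.0, 'position': array([ 0.24977815, -0.59950122,  0.23020034]), 'tcp_rot': array([-2.61315725e+00,  1.74198435e+00,  2.57276691e-03]), 'ft_force': array([ 0.1972986 , -0.35323415, -0.12353643]), 'width': 1.0025884206949065} 0.0187
scene [-0.22282296 -0.25826042  1.53494185] [ 2.06340978  1.24913498 -0.55386455] [[443.48452047   0.         284.15051011]
 [  0.         443.48452047 208.88039152]
 [  0.           0.           1.        ]]
top [-0.00809276  0.52099296  1.1777705 ] [ 2.10238459 -2.13615153  0.19690088] [[386.25160967   0.         275.19511923]
 [  0.         386.25160967 212.12049044]
 [  0.           0.           1.        ]]
```

View pics/top0.png

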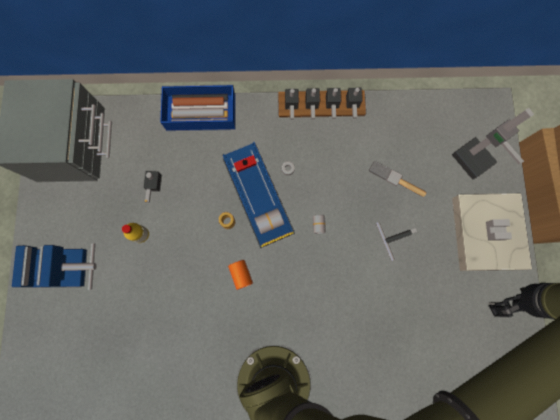

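View pics/scene0.png

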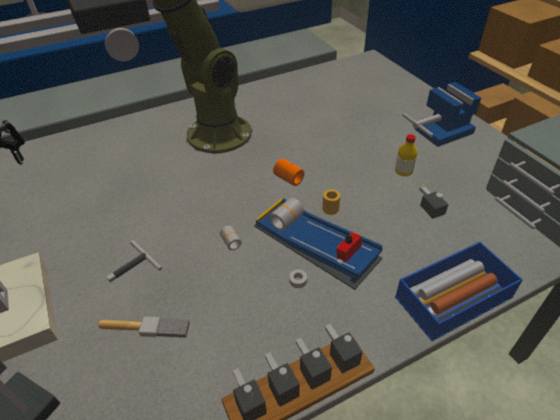

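Candidates: the sleeve on the ramp foot at top (269,220), the small sleeve on the bench at (319,224), and the orange one at (240,273). By the description it is the one on the ramp, being larger and not orange. I'll check this in a close crop.

```bash
python3 - <<'E'
import cv2,pickle,numpy as np
d=pickle.load(open('c0.pkl','rb'))
a=d['top']['image'][135:255,210:340];b=d['scene']['image'][185:285,215:390]
a=cv2.resize(a,(520,480),interpolation=cv2.INTER_CUBIC)   # x4
b=cv2.resize(b,None,fx=4,fy=4,interpolation=cv2.INTER_CUBIC) # 700x400
cv2.imwrite('pics/ca.png',a[:,:,::-1]);cv2.imwrite('pics/cb.png',b[:,:,::-1])
E
```

```text
(no output)
```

View pics/ca.png

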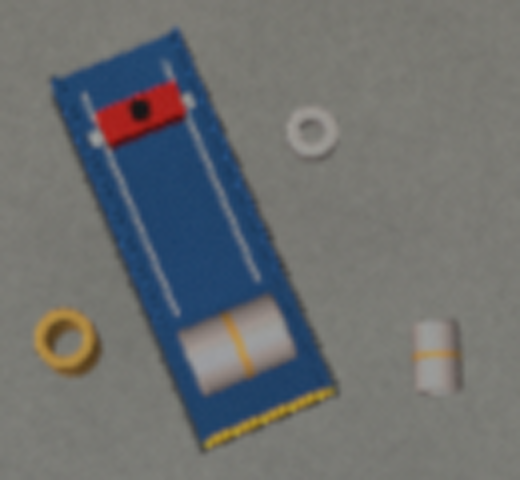

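View pics/cb.png

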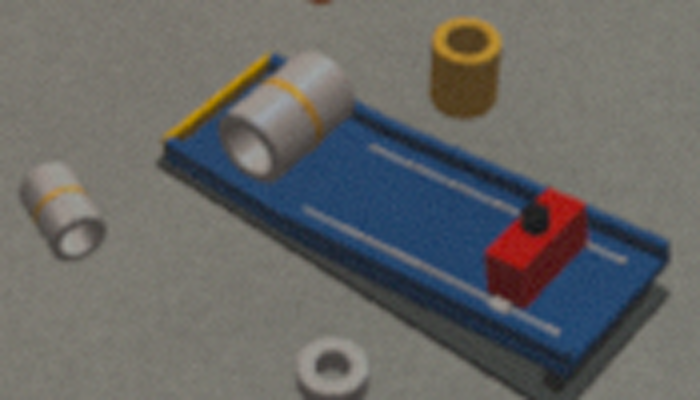

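The close crops confirm the sleeve on the ramp: it is larger than the bench one and has a brass band. Now I'll fit the poses to both views.

```bash
cat > h.py <<'E'
import cv2,numpy as np
from scipy.optimize import least_squares
from scipy.spatial.transform import Rotation as Ro
def proj(c,P): return cv2.projectPoints(np.asarray(P,float).reshape(-1,3),np.array(c['rvec']),np.array(c['tvec']),np.array(c['camera_matrix']),None)[0].reshape(-1,2)
def tri(c1,p1,c2,p2):
    M=[np.array(c['camera_matrix'])@np.c_[cv2.Rodrigues(np.array(c['rvec']))[0],np.array(c['tvec'])] for c in(c1,c2)]
    X=cv2.triangulatePoints(*M,np.array(p1,float).reshape(2,1),np.array(p2,float).reshape(2,1));return (X[:3]/X[3]).ravel()
def place(p,P):
    x,y,a=p;P=np.asarray(P,float);return P@Ro.from_euler('z',a).as_matrix().T+[x,y,0]
E
python3 - <<'E'
import pickle
from h import *
d=pickle.load(open('c0.pkl','rb'));T,S=d['top'],d['scene']
t=lambda *p:np.array(p)/4+[210,135]-.375
s=lambda *p:np.array(p)/4+[215,185]-.375
C=[[-.164,.062,.024],[-.164,-.062,.024],[.165,.062,.055],[.165,-.062,.055]]
ct=np.array([t(203,450),t(337,394),t(52,80),t(178,32)]);cs=np.array([s(272,57),s(165,138),s(668,245),s(572,365)])
for i in range(4):print('corner',tri(T,ct[i],S,cs[i]).round(4))
f=lambda p:np.r_[(proj(T,place(p,C))-ct).ravel(),(proj(S,place(p,C))-cs).ravel()]
r=least_squares(f,[.5,.05,.38]);print('ramp',r.x,r.fun.round(1))
A=[.04,0,.04];
def loc(X): return Ro.from_euler('z',-r.x[2]).apply(X-[r.x[0],r.x[1],0])
# stop downhill top edge
for q in [(t(106,141),s(548,188)),(t(186,107),s(487,257))]:pass
a=tri(T,t(239,346),S,s(290,105));print('sleeve band mid',a,loc(a))
# model fit sleeve: axis end centres silhouette 4 corners in top (at axis height), ring centre in scene
Z=.04
def g(p):
    E=place(p,[[0,.04,Z],[0,-.04,Z]])
    return np.r_[proj(T,E[0])-(t(180,345)+t(203,393))/2,proj(T,E[1])-(t(275,297)+t(297,352))/2,proj(S,E[1])-s(247,148)]
q=least_squares(g,[*(r.x[:2]-[.1,.04]),r.x[2]]);print('sleeve',q.x,q.fun.round(1),'in ramp',loc(np.r_[q.x[:2],Z]))
# stop: top face at 38mm: downhill top corners u (x along ramp of face)
def stop(u):
    h=lambda x:.012+(x+.06)*np.tan(.14)
    P=[[u-.038*np.sin(.14)+k*np.cos(.14),y,h(u)+.038*np.cos(.14)+k*np.sin(.14)] for k in(0,.028) for y in(.035,-.035)]
    return place(r.x,P)
for u in(.08,.09,.1,.11,.12): print(u,((proj(T,stop(u))+.375-[210,135])*4).round().tolist(),((proj(S,stop(u))+.375-[215,185])*4).round().tolist())
E
```

```text
corner [0.4137 0.0336 0.0178]
corner [ 0.4572 -0.072   0.0249]
corner [0.7144 0.153  0.0537]
corner [0.7579 0.0525 0.0459]
ramp [0.58590451 0.04101291 0.38538539] [-1.3  0.7  0.9 -0.4 -2.6 -0.5  1.1 -2.7  0.3 -2.6 -3.   1.1  2.6 -1.1
 -2.2  0.2]
sleeve band mid [0.49309103 0.00538283 0.05106838] [-0.09939987  0.00187336  0.05106838]Traceback (most recent call last):
  File "<stdin>", line 21, in <module>
    return func(*args, **kwargs)
    vector_fun = VectorFunction(
        fun_wrapped,
    ...<6 lines>...
        workers=workers
    )
    self.J, dct = approx_derivative(
                  ~~~~~~~~~~~~~~~~~^
        self.fun_wrapped, self.x, f0=self.f, **finite_diff_options
        ^^^^^^^^^^^^^^^^^^^^^^^^^^^^^^^^^^^^^^^^^^^^^^^^^^^^^^^^^^
    )
    ^
    raise ValueError("`f0` passed has more than 1 dimension.")
ValueError: `f0` passed has more than 1 dimension.
```

```bash
python3 - <<'E'
import pickle
from h import *
d=pickle.load(open('c0.pkl','rb'));T,S=d['top'],d['scene']
t=lambda *p:np.array(p)/4+[210,135]-.375
s=lambda *p:np.array(p)/4+[215,185]-.375
C=[[-.164,.055,.024],[-.164,-.055,.024],[.160,.055,.055],[.160,-.055,.055]]
ct=np.array([t(203,450),t(337,394),t(52,80),t(178,32)]);cs=np.array([s(272,57),s(165,138),s(668,245),s(572,365)])
f=lambda p:np.r_[(proj(T,place(p,C))-ct).ravel(),(proj(S,place(p,C))-cs).ravel()]
r=least_squares(f,[.5,.05,.38]);print('ramp',r.x,r.fun.round(1))
def loc(X): return Ro.from_euler('z',-r.x[2]).apply(X-[r.x[0],r.x[1],0])
Z=.04
def g(p):
    E=place(p,[[0,.04,Z],[0,-.04,Z]])
    return np.r_[(proj(T,E)-[(t(180,345)+t(203,393))/2,(t(275,297)+t(297,352))/2]).ravel(),(proj(S,E[1])-s(247,148)).ravel()]
q=least_squares(g,[*(r.x[:2]-[.1,.04]),r.x[2]]);print('sleeve',q.x,q.fun.round(1),'in ramp',loc(np.r_[q.x[:2],Z]))
def stop(u):
    h=lambda x:.012+(x+.06)*np.tan(.14)
    P=[[u-.038*np.sin(.14)+k*np.cos(.14),y,h(u)+.038*np.cos(.14)+k*np.sin(.14)] for k in(0,.028) for y in(.035,-.035)]
    return place(r.x,P)
for u in(.08,.09,.1,.11,.12): print(u,((proj(T,stop(u))+.375-[210,135])*4).round().tolist(),((proj(S,stop(u))+.375-[215,185])*4).round().tolist())
Rt=Ro.from_rotvec([-2.61315725e+00,1.74198435e+00,2.57e-3]).as_matrix();print(Rt.round(3))
u=np.array([np.cos(r.x[2]),np.sin(r.x[2]),0])
print('twist deg to make -tool y = uphill', np.degrees(np.arctan2((-Rt[:,1])@np.array([-u[1],u[0],0]),(-Rt[:,1])@u)))
E
```

```text
ramp [0.58875807 0.04168108 0.38486846] [ 0.5 -1.  -1.4 -0.4 -0.2 -0.9 -0.5 -1.4 -0.6 -0.8 -0.5  0.2  0.2  0.3
 -1.4 -2. ]
sleeve [0.49232179 0.00372    0.42054526] [ 0.1 -0.1 -0.7  0.6 -0.2  0.8] in ramp [-0.10363376  0.00102162  0.04      ]
0.08 [[111.0, 155.0], [192.0, 122.0], [98.0, 123.0], [179.0, 90.0]] [[536.0, 183.0], [469.0, 249.0], [574.0, 200.0], [507.0, 267.0]]
0.09 [[106.0, 143.0], [187.0, 110.0], [93.0, 111.0], [174.0, 78.0]] [[550.0, 189.0], [483.0, 255.0], [588.0, 206.0], [521.0, 274.0]]
0.1 [[101.0, 132.0], [182.0, 99.0], [88.0, 100.0], [169.0, 67.0]] [[563.0, 195.0], [497.0, 262.0], [602.0, 212.0], [536.0, 281.0]]
0.11 [[97.0, 120.0], [178.0, 87.0], [83.0, 88.0], [164.0, 55.0]] [[577.0, 201.0], [510.0, 269.0], [616.0, 219.0], [550.0, 288.0]]
0.12 [[92.0, 109.0], [173.0, 76.0], [78.0, 76.0], [159.0, 44.0]] [[591.0, 208.0], [525.0, 276.0], [631.0, 225.0], [565.0, 295.0]]
[[ 0.385 -0.923 -0.001]
 [-0.923 -0.385  0.002]
 [-0.002  0.    -1.   ]]
twist deg to make -tool y = uphill 0.5721870543991489
```

Emit:
{"op": "carry_out", "data": {"moves": [{"linear":[-2.57,-2.23,0],"twist":0.5,"grip":4.5},{"linear":[-2.57,-2.23,0],"twist":0,"grip":4.5},{"linear":[-2.57,-2.23,0],"twist":0,"grip":4.5},{"linear":[-2.57,-2.23,0],"twist":0,"grip":4.5},{"linear":[-2.57,-2.23,0],"twist":0,"grip":4.5},{"linear":[-2.57,-2.23,0],"twist":0,"grip":4.5},{"linear":[-2.57,-2.23,0],"twist":0,"grip":4.5},{"linear":[-2.57,-2.23,0],"twist":0,"grip":4.5},{"linear":[-2.57,-2.23,0],"twist":0,"grip":4.5},{"linear":[-2.57,-2.23,0],"twist":0,"grip":4.5},{"linear":[-2.57,-2.23,0],"twist":0,"grip":4.5},{"linear":[-2.57,-2.23,0],"twist":0,"grip":4.5},{"linear":[-2.57,-2.23,0],"twist":0,"grip":4.5},{"linear":[-2.57,-2.23,0],"twist":0,"grip":4.5},{"linear":[-2.57,-2.23,0],"twist":0,"grip":4.5},{"linear":[-2.57,-2.23,0],"twist":0,"grip":4.5},{"linear":[-2.57,-2.23,0],"twist":0,"grip":4.5},{"linear":[-2.57,-2.23,0],"twist":0,"grip":4.5},{"linear":[0,0,0],"twist":0,"grip":4.5}]}}

```text
time_s: 1.68
position: [0.4486, -0.0127, 0.2316]
tcp_rot: [-2.613, 1.739, 0.0]
ft_force: [0.5, -0.6, 0.8]
width: 0.529
```

Emit:
{"op": "carry_out", "data": {"moves": [{"linear":[0,0.4,3],"twist":0,"grip":4.5},{"linear":[0,0.4,3],"twist":0,"grip":4.5},{"linear":[0,0,3],"twist":0,"grip":4.5},{"linear":[0,0,3],"twist":0,"grip":4.5},{"linear":[0,0,0.7],"twist":0,"grip":4.5},{"linear":[0,0,0],"twist":0,"grip":4.5},{"linear":[0,0,0],"twist":0,"grip":4.5}]}}

```text
time_s: 2.27
position: [0.4404, -0.0233, 0.105]
tcp_rot: [-2.606, 1.754, -0.0]
ft_force: [0.4, 0.1, -0.2]
width: 0.527
```

```bash
python3 - <<'E'
from rig import manip,camera
from h import *
import pickle
s=manip.observe();print(s['time_s'],s['position'],s['tcp_rot'],s['ft_force'])
w=camera('wrist');pickle.dump(w,open('w1.pkl','wb'))
cv2.imwrite('pics/w1.png',w['image'][:,:,::-1])
r=[.58876,.04168,.38487]
P=place(r,[[-.158,.049,.024],[-.158,-.049,.024],[-.104,.04,.04],[-.104,-.04,.04],[.0851,.035,.0703],[.0851,-.035,.0703]]);print(proj(w,P).round())
E
```

```text
2.2667 [ 0.44037672 -0.02326663  0.10503487] [-2.60609725e+00  1.75369265e+00 -1.57661865e-04] [ 0.35682414  0.13065686 -0.22570774]
[[ 209.  214.]
 [ 331.  214.]
 [ 212.  148.]
 [ 326.  148.]
 [ 176. -328.]
 [ 351. -328.]]
```

View pics/w1.png

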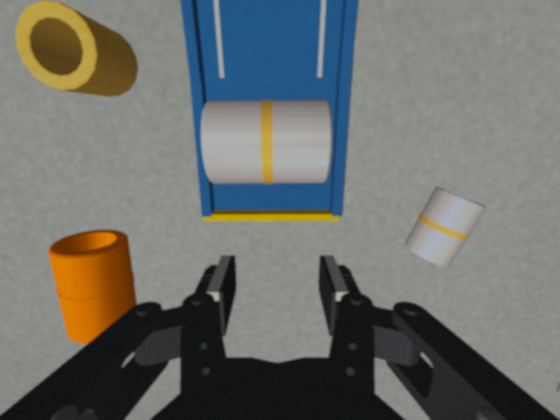

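The wrist view shows the sleeve spanning (202,100)–(331,184), square to the tool. The inner kerb edge is at row 212, against 214 predicted. I'll shift 6 mm to +y and descend behind the sleeve.

Emit:
{"op": "carry_out", "data": {"moves": [{"linear":[-0.3,0,2],"twist":0,"grip":4.5},{"linear":[-0.3,0,2],"twist":0,"grip":4.5},{"linear":[0,0,2],"twist":0,"grip":4.5},{"linear":[0,0,1],"twist":0,"grip":4.5},{"linear":[0,0,0.6],"twist":0,"grip":4.5},{"linear":[0,0,0],"twist":0,"grip":4.5},{"linear":[0,0,0],"twist":0,"grip":4.5}]}}

```text
time_s: 2.9
position: [0.4387, -0.0179, 0.0293]
tcp_rot: [-2.606, 1.754, -0.002]
ft_force: [0.3, -0.1, 0.9]
width: 0.53
```

```bash
cat > st.py <<'E'
from rig import manip,camera
from h import *
r=[.58876,.04168,.38487]
s=manip.observe();loc=Ro.from_euler('z',-r[2]).apply
R=Ro.from_rotvec(s['tcp_rot']).as_matrix()
print(s['time_s'],'ramp xyz',loc(s['position']-np.array([r[0],r[1],0])).round(4),'F ramp',loc(s['ft_force']).round(2),'yaw err',(np.degrees(np.arctan2(-R[1,1],-R[0,1])-r[2])).round(2))
E
cat > wv.py <<'E'
import sys
from st import *
w=camera(sys.argv[1]);im=w['image']
if sys.argv[1]=='scene': im=cv2.resize(im[180:285,215:390],None,fx=4,fy=4,interpolation=cv2.INTER_CUBIC)
cv2.imwrite(f'pics/{sys.argv[2]}.png',im[:,:,::-1])
E
python3 wv.py wrist w2
```

```text
2.9 ramp xyz [-0.1614  0.0012  0.0293] F ramp [ 0.24 -0.18  0.87] yaw err 0.06
```

View pics/w2.png

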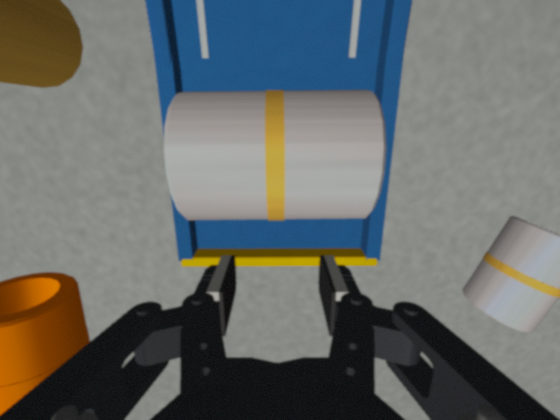

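Fingertips are centred on the brass band (column 277 against 275) and stand clear of the sleeve. I'll advance slowly along the flat foot.

Emit:
{"op": "carry_out", "data": {"moves": [{"linear":[0,-0.3,0],"twist":0,"grip":4.5},{"linear":[0,-0.3,0],"twist":0,"grip":4.5},{"linear":[0,-0.3,0],"twist":0,"grip":4.5},{"linear":[0,-0.3,0],"twist":0,"grip":4.5},{"linear":[0,-0.25,0],"twist":0,"grip":4.5},{"linear":[0,-0.25,0],"twist":0,"grip":4.5},{"linear":[0,-0.25,0],"twist":0,"grip":4.5},{"linear":[0,-0.25,0],"twist":0,"grip":4.5},{"linear":[0,-0.25,0],"twist":0,"grip":4.5},{"linear":[0,-0.25,0],"twist":0,"grip":4.5},{"linear":[0,-0.25,0],"twist":0,"grip":4.5},{"linear":[0,-0.25,0],"twist":0,"grip":4.5},{"linear":[0,-0.25,0],"twist":0,"grip":4.5},{"linear":[0,-0.25,0],"twist":0,"grip":4.5}]}}

```text
time_s: 4.12
position: [0.4722, -0.0037, 0.0283]
tcp_rot: [2.606, -1.754, 0.0]
ft_force: [0.4, -0.1, 0.4]
width: 0.527
```

```bash
python3 wv.py wrist w3
```

```text
4.1167 ramp xyz [-0.1251  0.0017  0.0283] F ramp [ 0.3  -0.24  0.4 ] yaw err 0.07
```

View pics/w3.png

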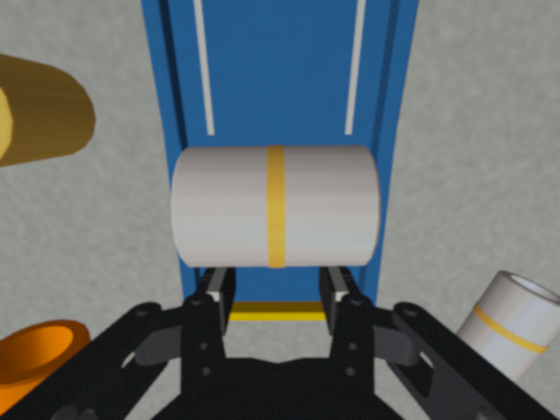

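The sleeve rests just ahead of the fingertips, still square (lower edge level at row 267, band at column 276). I'll go on to the slope.

Emit:
{"op": "carry_out", "data": {"moves": [{"linear":[0,-0.25,0],"twist":0,"grip":4.5},{"linear":[0,-0.25,0],"twist":0,"grip":4.5},{"linear":[0,-0.25,0],"twist":0,"grip":4.5},{"linear":[0,-0.25,0],"twist":0,"grip":4.5},{"linear":[0,-0.25,0],"twist":0,"grip":4.5},{"linear":[0,-0.25,0],"twist":0,"grip":4.5},{"linear":[0,-0.25,0],"twist":0,"grip":4.5},{"linear":[0,-0.25,0],"twist":0,"grip":4.5},{"linear":[0,-0.25,-0.03],"twist":0,"grip":4.5},{"linear":[0,-0.25,-0.035],"twist":0,"grip":4.5},{"linear":[0,-0.25,-0.035],"twist":0,"grip":4.5},{"linear":[0,-0.25,-0.035],"twist":0,"grip":4.5},{"linear":[0,-0.25,-0.035],"twist":0,"grip":4.5},{"linear":[0,-0.25,-0.035],"twist":0,"grip":4.5},{"linear":[0,-0.25,-0.035],"twist":0,"grip":4.5},{"linear":[0,-0.25,-0.035],"twist":0,"grip":4.5},{"linear":[0,-0.25,-0.035],"twist":0,"grip":4.5},{"linear":[0,-0.25,-0.035],"twist":0,"grip":4.5}]}}

```text
time_s: 5.67
position: [0.5139, 0.0133, 0.0318]
tcp_rot: [2.606, -1.754, 0.0]
ft_force: [-1.4, -0.9, 1.2]
width: 0.53
```

```bash
python3 wv.py wrist w4
```

```text
5.6667 ramp xyz [-0.0801  0.0018  0.0318] F ramp [-1.63 -0.33  1.21] yaw err 0.07
```

View pics/w4.png

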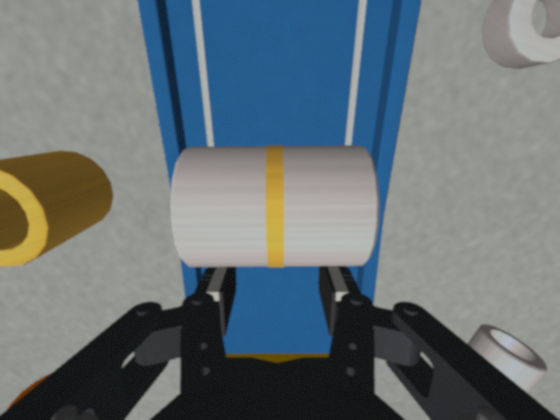

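The sleeve is on the slope, square, pressing at about 1.6 N. I'll keep pushing.

Emit:
{"op": "carry_out", "data": {"moves": [{"linear":[0,-0.28,-0.04],"twist":0,"grip":4.5},{"linear":[0,-0.28,-0.04],"twist":0,"grip":4.5},{"linear":[0,-0.28,-0.04],"twist":0,"grip":4.5},{"linear":[0,-0.28,-0.04],"twist":0,"grip":4.5},{"linear":[0,-0.28,-0.04],"twist":0,"grip":4.5},{"linear":[0,-0.28,-0.04],"twist":0,"grip":4.5},{"linear":[0,-0.28,-0.04],"twist":0,"grip":4.5},{"linear":[0,-0.28,-0.04],"twist":0,"grip":4.5},{"linear":[0,-0.28,-0.04],"twist":0,"grip":4.5},{"linear":[0,-0.28,-0.04],"twist":0,"grip":4.5},{"linear":[0,-0.28,-0.04],"twist":0,"grip":4.5},{"linear":[0,-0.28,-0.04],"twist":0,"grip":4.5},{"linear":[0,-0.28,-0.04],"twist":0,"grip":4.5},{"linear":[0,-0.28,-0.04],"twist":0,"grip":4.5},{"linear":[0,-0.28,-0.04],"twist":0,"grip":4.5},{"linear":[0,-0.28,-0.04],"twist":0,"grip":4.5},{"linear":[0,-0.28,-0.04],"twist":0,"grip":4.5},{"linear":[0,-0.28,-0.04],"twist":0,"grip":4.5},{"linear":[0,-0.28,-0.04],"twist":0,"grip":4.5},{"linear":[0,-0.28,-0.04],"twist":0,"grip":4.5}]}}

```text
time_s: 7.38
position: [0.5658, 0.0344, 0.0398]
tcp_rot: [2.606, -1.754, 0.0]
ft_force: [-3.5, -1.0, 1.5]
width: 0.526
```

Emit:
{"op": "carry_out", "data": {"moves": [{"linear":[0,-0.25,-0.035],"twist":0,"grip":4.5},{"linear":[0,-0.25,-0.035],"twist":0,"grip":4.5},{"linear":[0,-0.25,-0.035],"twist":0,"grip":4.5},{"linear":[0,-0.25,-0.035],"twist":0,"grip":4.5},{"linear":[0,-0.25,-0.035],"twist":0,"grip":4.5},{"linear":[0,-0.25,-0.035],"twist":0,"grip":4.5},{"linear":[0,-0.25,-0.035],"twist":0,"grip":4.5},{"linear":[0,-0.25,-0.035],"twist":0,"grip":4.5},{"linear":[0,-0.2,-0.03],"twist":0,"grip":4.5},{"linear":[0,-0.2,-0.03],"twist":0,"grip":4.5}]}}

```text
time_s: 8.22
position: [0.588, 0.0434, 0.0432]
tcp_rot: [2.606, -1.754, 0.0]
ft_force: [-3.0, -1.1, 2.1]
width: 0.524
```

```bash
python3 wv.py wrist w5
```

```text
8.2167 ramp xyz [-0.0001  0.0019  0.0432] F ramp [-3.23  0.09  2.12] yaw err 0.07
```

View pics/w5.png

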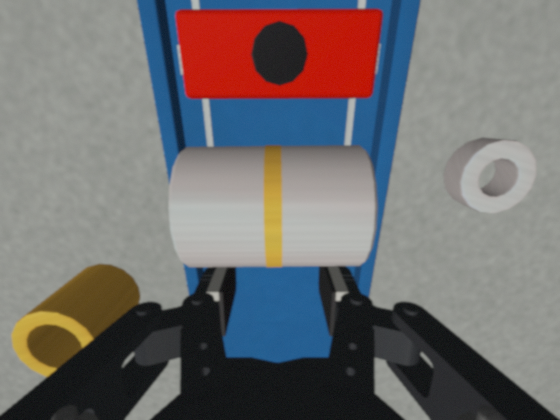

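The sleeve is square with about 19 mm left to the stop (rows 147 to 98), which agrees with the estimate. I'll close in.

Emit:
{"op": "carry_out", "data": {"moves": [{"linear":[0,-0.2,-0.03],"twist":0,"grip":4.5},{"linear":[0,-0.2,-0.03],"twist":0,"grip":4.5},{"linear":[0,-0.2,-0.03],"twist":0,"grip":4.5},{"linear":[0,-0.2,-0.03],"twist":0,"grip":4.5},{"linear":[0,-0.2,-0.03],"twist":0,"grip":4.5},{"linear":[0,-0.2,-0.03],"twist":0,"grip":4.5},{"linear":[0,-0.15,-0.02],"twist":0,"grip":4.5},{"linear":[0,-0.1,-0.01],"twist":0,"grip":4.5},{"linear":[0,-0.1,-0.01],"twist":0,"grip":4.5},{"linear":[0,0,0],"twist":0,"grip":4.5}]}}

```text
time_s: 9.1
position: [0.6026, 0.0493, 0.0454]
tcp_rot: [-2.606, 1.754, -0.001]
ft_force: [-2.6, -0.4, 0.6]
width: 0.521
```

Emit:
{"op": "carry_out", "data": {"moves": [{"linear":[0,-0.1,-0.01],"twist":0,"grip":4.5},{"linear":[0,-0.1,-0.01],"twist":0,"grip":4.5},{"linear":[0,0,0],"twist":0,"grip":4.5}]}}

```text
time_s: 9.35
position: [0.6042, 0.05, 0.0456]
tcp_rot: [-2.606, 1.754, -0.0]
ft_force: [-3.8, -0.1, 2.1]
width: 0.526
```

Emit:
{"op": "carry_out", "data": {"moves": [{"linear":[0,-0.1,-0.01],"twist":0,"grip":4.5},{"linear":[0,0,0],"twist":0,"grip":4.5},{"linear":[0,0,0],"twist":0,"grip":4.5}]}}

```text
time_s: 9.6
position: [0.6051, 0.0504, 0.0457]
tcp_rot: [-2.606, 1.754, -0.0]
ft_force: [-1.9, -0.4, 1.5]
width: 0.523
```

Emit:
{"op": "carry_out", "data": {"moves": [{"linear":[0,-0.1,0],"twist":0,"grip":4.5},{"linear":[0,0,0],"twist":0,"grip":4.5},{"linear":[0,0,0],"twist":0,"grip":4.5}]}}

```text
time_s: 9.85
position: [0.606, 0.0507, 0.0457]
tcp_rot: [-2.606, 1.754, -0.0]
ft_force: [-3.3, -0.4, 1.3]
width: 0.528
```

Emit:
{"op": "carry_out", "data": {"moves": [{"linear":[0,-0.1,-0.01],"twist":0,"grip":4.5},{"linear":[0,0,0],"twist":0,"grip":4.5},{"linear":[0,0,0],"twist":0,"grip":4.5}]}}

```text
time_s: 10.1
position: [0.6066, 0.051, 0.0457]
tcp_rot: [2.606, -1.754, -0.0]
ft_force: [-4.1, -0.4, 2.7]
width: 0.526
```

Emit:
{"op": "carry_out", "data": {"moves": [{"linear":[0,-0.1,0],"twist":0,"grip":4.5},{"linear":[0,0,0],"twist":0,"grip":4.5},{"linear":[0,0,0],"twist":0,"grip":4.5}]}}

```text
time_s: 10.35
position: [0.6068, 0.0511, 0.0455]
tcp_rot: [2.605, -1.753, -0.002]
ft_force: [-6.7, -1.3, 3.8]
width: 0.529
```

The TCP has stopped advancing and the force is rising, so the sleeve is on the stop. One more small press, then I'll look.

Emit:
{"op": "carry_out", "data": {"moves": [{"linear":[0,-0.1,0],"twist":0,"grip":4.5},{"linear":[0,0,0],"twist":0,"grip":4.5},{"linear":[0,0,0],"twist":0,"grip":4.5},{"linear":[0,0,0],"twist":0,"grip":4.5}]}}

```text
time_s: 10.68
position: [0.6067, 0.0512, 0.0454]
tcp_rot: [2.603, -1.752, -0.004]
ft_force: [-7.8, -1.9, 5.2]
width: 0.524
```

```bash
python3 wv.py wrist w6; python3 wv.py scene s6
```

```text
10.6833 ramp xyz [0.0202 0.002  0.0454] F ramp [-7.96  1.2   5.2 ] yaw err 0.07
10.7333 ramp xyz [0.0202 0.002  0.0454] F ramp [-7.56  0.84  4.4 ] yaw err 0.07
```

View pics/w6.png

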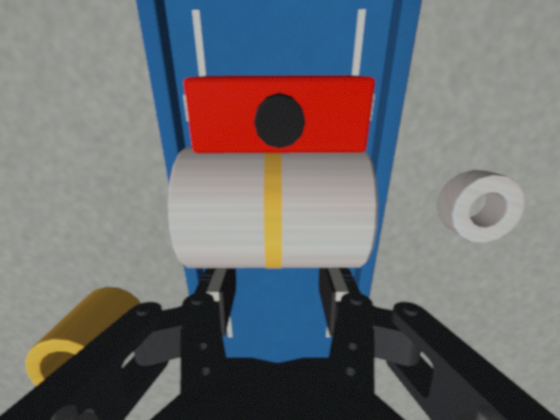

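View pics/s6.png

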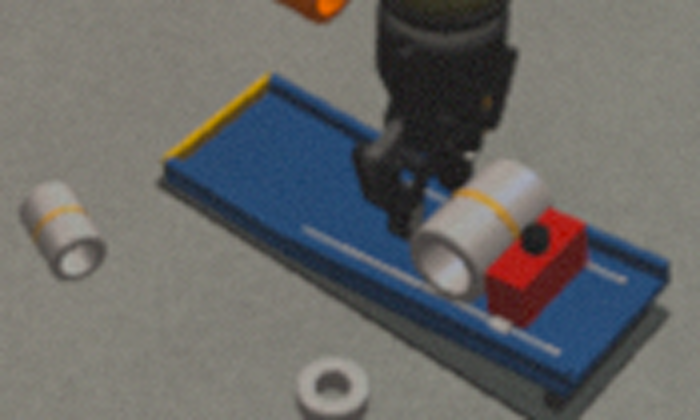

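Both views show the sleeve square against the red stop, on the slope, with the fingers pressing at about 8 N. The bush and collar are where they were. I'll hand it in.

```bash
python3 -c "
from rig import manip
print(manip.hand_in())"; python3 st.py
```

```text
the job is handed in; nothing more can be done
None
the job is handed in; nothing more can be done
```

The sleeve is at the red stop and the job is handed in, with the fingers still holding it there. `hand_in` gives no verdict.

I pushed it from behind with both fingertips, half open, at about 30 mm/s. That took it across the foot and up the slope, and the arm's clock read 10.7 s at hand-in.

- **Against the stop:** in the last wrist and scene views it touches the stop face and sits square. The fingertip position also stopped advancing within about 2 mm of where I predicted.
- **Holding force:** about 8 N horizontally. The force on the sleeve also has a downward part of 4–5 N, so it was not being lifted.
- **Other things:** the bush, the collar and the small sleeve on the bench look undisturbed. I didn't look again at the holder, oiler, chuck key and brush, but the arm stayed well clear of them.
- **One disagreement:** the ramp corners first fitted badly, by up to 3 pixels. I had used the stated 330 × 124 mm outline, but the visible rail edges measure about 324 × 110 mm. With those sizes the fit came within 2 pixels.

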